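# Build a stepped former on a coil winder's arbor

## Robot

A 7-joint arm with a two-finger parallel gripper is mounted at the origin on the work surface. World frame = base frame: x ahead of the robot, y to its left, z up, the work surface at z = 0. Lengths are in m, angles in degrees, forces in N, time in s.
With the tool pointing down it reaches from about 0.35 to 0.9 m from the base axis. Payload 8.1 kg.
Tool frame: the origin (TCP) lies midway between the tips of the shut fingers; the grasp point (between the pads) lies 19 mm behind it (env.grip_depth is the z of the grasp point in the tool frame, in m); z points along the fingers, y is the direction in which the jaws open and shut (so a half turn about z gives the same grasp; the last joint's range is limited). The gripper opens to 92 mm and grips with 3 to 60 N. Pads are 19 mm wide; open, the fingers measure 130 mm over their backs; the gripper's body (75 mm by 190 mm) begins 47 mm behind the grasp point.
Start: joints at [-74.175, 24.895, 1.432, 90.138, -0.665, 64.973, -4.303], TCP at [0.231, 0.581, 0.227] pointing down, gripper open.
Joint ranges: [-149.89, 149.89], [-25.12, 119.58], [-72.63, 75.52], [4.76, 147.25], [-75.54, 255.54], [6.69, 114.76], [-157.13, 157.13]. Speed limits (degrees/s): [127.2, 127.2, 172.46, 172.46, 180, 180, 180].

## Interface

Orientations are given as [roll, pitch, yaw] about the fixed x, y, z axes, in that order (R = Rz(yaw) Ry(pitch) Rx(roll)).
In Python, from station import env gives the robot as it stands.
- The arm moves only by the tool drive_tool, never from a script. Its argument "commands" is a list of rows, each a list of 5 numbers: the closure, from 0 (fully open) to 1 (shut), then the shift along the tool's x, y, z in cm, then the turn about the tool's z in degrees. A call has 1 to 12 rows; each row is the pose to reach, as a shift and turn from the pose measured when the call began, along the tool's axes at that moment; what a row does not reach only later rows make up. A row lasts 1/8 s, in which the tool goes at most 62.5 mm and 10.7 degrees, less where a joint would pass 70% of its speed; a pose out of reach is approached as far as the arm can. A call with a gripper value outside its range is refused whole. The fingers move at their own pace and stop on an object; "squeeze" is the grip in N (left out, the last holds). Time passes only in rows, so rows that repeat a pose let the fingers close. It gives the time, the measured TCP pose, the force and the opening at its end, in the units of the state.
- env.read_state(): the state, without advancing time (a new reading comes with each control period).
- env.read_camera(name): name is "side" or "top" or "wrist"; returns the picture (384x512x3 uint8, red, green, blue); there is no depth.
- env.camera_params(name): a dict with "fx", "fy", "cx", "cy" (pixels), "D" ([k1, k2, p1, p2, k3] as OpenCV has them; the pictures are not rectified), "cam_to_world" (4x4, takes a point from camera to world coordinates); the wrist camera has in their place "hand_eye" (4x4, takes a point from camera to tool coordinates, whose origin is the TCP and whose axes are the flange's). Camera axes: x right, y down, z forward; pixel columns grow to the right and rows downward; lengths in m; the calibration is good to about 2 mm. A picture is of the moment at which its call begins: read the wrist's pose just before it. camera_params takes no time and is no camera call.
- env.hand_in(): hands the job in, once; it reports no verdict.
The state is a dict: "clock": time; "qpos": joint angles; "qd": joint speeds; "tau": joint torques, N m; "ee_pos": TCP position; "orientation": TCP orientation; "wrist_force": force on the tool from outside, world axes, zero at the start; "moment": the same for the moment, N m; "gripper_width": finger opening in m.
Only numpy, scipy, OpenCV 4.12 (cv2) and the standard library are available. Lean on these libraries where they do the work, as an engineer would, in place of code of your own. Each camera call takes 0.05 s, during which the arm holds its last target. There are 200 camera calls.

## Task

Thread the three black spacer rings onto the coil winder's upright arbor in order of size: large at the bottom, then middle, then small, all fully home under the spring catch and lying flat on the stop flange and on one another. Bed each ring before threading the next: ease it down past the catch until you feel it land, then keep a steady push of about 10 N on it for a second, never forcing anything beyond 20 N. Let go at the end and leave the tin, the jar and the wooden block where they are.

Things in the scene. Friction and masses are not known exactly. Their poses are not given: they have to be found in the camera images.
- winder: coil winder head, fixed: grey base 110 x 90 mm (x, y), 20 mm high, a small crank on its +x side, with an upright 12 mm steel arbor; origin on the arbor's axis at bench level, z up. Low on the arbor a dark stop flange, 30 mm diameter, carries the stack: its top was left anywhere from 30 to 39 mm above the bench, is not measured and must be felt; it does not give.
- catch (a point): spring catch: point on the arbor's axis at the crests of two small bow springs, 72.5 mm above the bench, 2 mm proud of the arbor on the winder's +x and -x sides. A ring needs a push of about 4 to 8 N to pass (underside 75 to 69 mm high) and rubs lightly until clear; below, it slides freely, 1 mm of play all round.
- arbor_tip (a point): centre of the arbor's top end, 85 mm above the bench, on the arbor's axis; the last 7 mm of the arbor taper to 5 mm diameter
- ring_large_centre (a point): centre, half-way up, of the large spacer ring: black plastic, 60 mm outer diameter, 12 mm thick, plain 14 mm bore, about 50 g; lies flat on the bench, its axis z upright
- ring_middle_centre (a point): centre, half-way up, of the middle spacer ring: black plastic, 48 mm outer diameter, 10 mm thick, plain 14 mm bore, about 30 g; lies flat on the bench, its axis z upright
- ring_small_centre (a point): centre, half-way up, of the small spacer ring: black plastic, 36 mm outer diameter, 8 mm thick, plain 14 mm bore, about 15 g; lies flat on the bench, its axis z upright
- tin: green round tin with a pale lid, 48 mm diameter, 22 mm high, a bystander; origin at the centre of its underside
- jar: small green glass jar with black cap, 44 mm diameter, 55 mm high, a bystander; origin at the centre of its underside
- woodblock: loose wooden block 90 x 30 x 22 mm, a bystander; origin at the centre of its underside, x along its length
There are look-alikes about, which are no part of the job. What is shaped like the winder but pink, purple or turquoise is not meant.

How it is judged (in metres and radians):
On the way, in this order (a step that is already met when the one before it is completed fails the run):
1. large ring pressed home on the stop flange, with a steady push of 5 to 20 N for 0.4 s, below the catch (horizontal distance between ring_large_centre and arbor_tip below 0.0035 m and angle between ring_large_centre's own z axis and vertical below 0.08 rad and z of ring_large_centre in the frame of winder between 0.03 and 0.0465 m and contact force between ring_large and winder between 5 and 20 N), for 0.4 s.
2. middle ring pressed home on the large ring, with a steady push of 5 to 20 N for 0.4 s, below the catch (horizontal distance between each of ring_large_centre, ring_middle_centre and arbor_tip below 0.0035 m and angle between each of ring_large_centre, ring_middle_centre's own z axis and vertical below 0.08 rad and z of ring_large_centre in the frame of winder between 0.03 and 0.0465 m and z of ring_middle_centre in the frame of ring_large_centre between 0.009 and 0.013 m and contact force between ring_middle and ring_large between 5 and 20 N), for 0.4 s.
3. small ring pressed home on the middle ring, with a steady push of 5 to 20 N for 0.4 s, below the catch (horizontal distance between each of ring_large_centre, ring_middle_centre, ring_small_centre and arbor_tip below 0.0035 m and angle between each of ring_large_centre, ring_middle_centre, ring_small_centre's own z axis and vertical below 0.08 rad and z of ring_large_centre in the frame of winder between 0.03 and 0.0465 m and z of ring_middle_centre in the frame of ring_large_centre between 0.009 and 0.013 m and z of ring_small_centre in the frame of ring_middle_centre between 0.007 and 0.011 m and contact force between ring_small and ring_middle between 5 and 20 N), for 0.4 s.
At the end, for the whole second after the job is handed in: All rings on the arbor, released, at rest (under 10 mm/s): large ring's centre 30 to 46.5 mm above the winder's origin, middle ring's 11 mm above it, small ring's 9 mm above that (each within 2 mm); all within 3.5 mm of the arbor's axis and tilted under 0.08 rad (horizontal distance between each of ring_large_centre, ring_middle_centre, ring_small_centre and arbor_tip below 0.0035 m and angle between each of ring_large_centre, ring_middle_centre, ring_small_centre's own z axis and vertical below 0.08 rad and z of ring_large_centre in the frame of winder between 0.03 and 0.0465 m and linear speed of each of ring_large, ring_middle, ring_small below 0.01 m/s and z of ring_middle_centre in the frame of ring_large_centre between 0.009 and 0.013 m and z of ring_small_centre in the frame of ring_middle_centre between 0.007 and 0.011 m); the robot touches nothing.
It fails at once if the ring large is forced against the winder or the ring below it with more than 28 N (contact force between ring_large and winder above 28 N).
It fails at once if the ring middle is forced against the winder or the ring below it with more than 28 N (contact force between ring_middle and winder above 28 N or contact force between ring_middle and ring_large above 28 N).
It fails at once if the ring small is forced against the winder or the ring below it with more than 28 N (contact force between ring_small and winder above 28 N or contact force between ring_small and ring_large above 28 N or contact force between ring_small and ring_middle above 28 N).
It fails at once if the tin, the jar or the wooden block is moved more than 30 mm (distance of any of tin, jar, woodblock from where it was at the start of the episode above 0.03 m).
It also fails if it takes over 72 s, if anything falls off the work surface, if the arm or the gripper's body presses on something with over 40 N, if the wrist force passes 120 N, or if a joint passes its speed limit or range.

## Working session

There is one attempt and no reset: what is moved stays moved. The work goes in short steps, Python scripts to look and compute and a tool call to move; the robot and the scene stay as the last step left them, time stands still between calls to the robot, and variables do not carry over. Pictures are saved under pics/ and viewed, about 8 in all and at most 12, crops included, and the job is handed in when it is done.

Besides the shell and the picture viewer there is one more tool, called after "Emit:" as a command line: name --pt "numbers of a row" for each row, then --argument value for the rest. drive_tool: Moves the arm, as the interface text tells. Its arguments: {"type":"object","properties":{"commands":{"type":"array"},"squeeze":{"type":"number"}},"required":["commands"]}

```bash
ls; mkdir -p pics
python3 - <<'E'
from station import env
import cv2,numpy as np
s=env.read_state(); print(s)
for n in("top","side"):
    im=env.read_camera(n); cv2.imwrite(f"pics/{n}0.png",im[...,::-1])
    print(n,env.camera_params(n))
print(env.camera_params("wrist"),env.grip_depth)
a=[cv2.imread(f"pics/{n}0.png") for n in("top","side")]
E
```

```text
pics
{'clock': 0.0, 'qpos': array([-74.17428971,  24.93565495,   1.4300682 ,  90.1906315 ,
        -0.66433147,  64.97378381,  -4.3044576 ]), 'qd': array([ 0.04292058,  0.05914192, -0.00465129,  0.08009096, -0.04488459,
       -0.02127407,  0.02799453]), 'tau': array([-1.05462186e-03, -6.67864251e+01,  9.84246768e-01, -3.14471734e+01,
       -6.06815284e-02,  4.24493209e-02,  1.44230276e-04]), 'ee_pos': array([0.23098786, 0.58017856, 0.22594314]), 'orientation': array([-1.79908600e+02,  8.24194461e-03,  1.58291022e+02]), 'wrist_force': array([ 0.3709102 , -0.226932  ,  0.02973905]), 'moment': array([ 0.06828278, -0.01358103, -0.04383546]), 'gripper_width': 0.0917886813923335}
top {'fx': 473.9726933611486, 'fy': 473.9726933611486, 'cx': 261.8229059808743, 'cy': 194.37962577397263, 'D': array([-0.02366535,  0.        ,  0.        ,  0.        ,  0.        ]), 'cam_to_world': array([[-3.48536988e-03, -9.97522726e-01,  7.02585474e-02,
         3.57914489e-01],
       [-9.99993240e-01,  3.39446563e-03, -1.41320465e-03,
         1.04318558e-01],
       [ 1.17121353e-03, -7.02629980e-02, -9
[... 411 characters left out ...]
5646132 , -0.82028545,  1.03752477],
       [ 0.01201164, -0.8230445 , -0.56784987,  0.71529746],
       [ 0.        ,  0.        ,  0.        ,  1.        ]])}
{'fx': 312.21597350924463, 'fy': 312.21597350924463, 'cx': 253.96877179058654, 'cy': 188.3507233005321, 'D': array([-0.0096368,  0.       ,  0.       ,  0.       ,  0.       ]), 'hand_eye': array([[-1.38327336e-03, -9.69522369e-01, -2.44998905e-01,
         6.50245075e-02],
       [ 9.99998981e-01, -1.25448559e-03, -6.81717798e-04,
         4.79881736e-04],
       [ 3.53593060e-04, -2.44999598e-01,  9.69523116e-01,
        -1.57022592e-01],
       [ 0.00000000e+00,  0.00000000e+00,  0.00000000e+00,
         1.00000000e+00]])} -0.0188
```

View pics/top0.png

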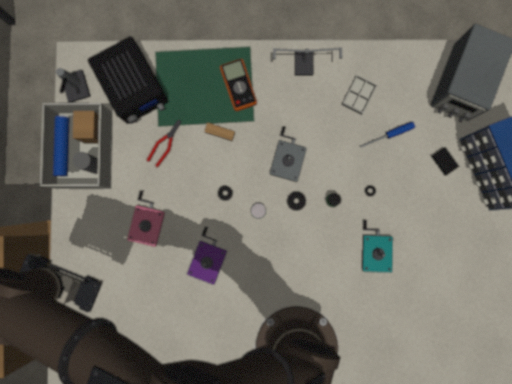

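View pics/side0.png

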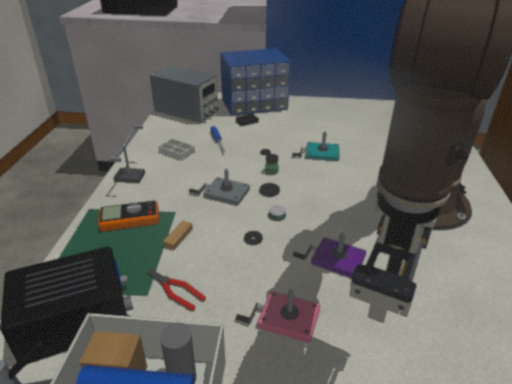

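```bash
cat > h.py <<'E'
from station import env
import cv2,numpy as np
from scipy.spatial.transform import Rotation as Ro
def tool():
    s=env.read_state(); T=np.eye(4); T[:3,3]=s["ee_pos"]
    T[:3,:3]=Ro.from_euler("xyz",s["orientation"],degrees=True).as_matrix(); return s,T
def shot(n,f=None):
    s,T=tool(); p=env.camera_params(n); im=env.read_camera(n)
    M=T@p["hand_eye"] if n=="wrist" else p["cam_to_world"]
    if f: cv2.imwrite(f"pics/{f}.png",im[...,::-1])
    return im,(p,M)
def ray(c,uv,z):
    p,M=c; K=np.array([[p["fx"],0,p["cx"]],[0,p["fy"],p["cy"]],[0,0,1]])
    q=cv2.undistortPoints(np.array([[uv]],float),K,p["D"])[0,0]
    d=M[:3,:3]@[q[0],q[1],1]; o=M[:3,3]; return o+d*(z-o[2])/d[2]
def proj(c,P):
    p,M=c; K=np.array([[p["fx"],0,p["cx"]],[0,p["fy"],p["cy"]],[0,0,1]])
    W=np.linalg.inv(M); return cv2.projectPoints(np.array([P],float),cv2.Rodrigues(W[:3,:3])[0],W[:3,3],K,p["D"])[0][0,0]
def shift(P,yaw):
    "cm along tool axes and turn needed to bring TCP to P with yaw"
    s,T=tool(); d=T[:3,:3].T@(np.array(P)-T[:3,3])*100
    t=-(yaw-s["orientation"][2]); t=(t+90)%180-90
    return d.round(2),round(t,1)
E
python3 - <<'E'
from h import *
p=env.camera_params("top"); c=(p,p["cam_to_world"])
for n,uv,z in[("large",(297,201),.012),("mid",(225,193),.01),("small",(370,190),.008),("jar",(333,199),.055),("tin",(258,210),.022),("winder flange",(288.5,160),.035),("block",(220,131),.02)]: print(n,ray(c,uv,z).round(3))
print(shift([.5,.1,.23],180))
E
```

```text
large [ 0.439 -0.004  0.012]
mid [0.464 0.214 0.01 ]
small [ 0.472 -0.228  0.008]
jar [ 0.442 -0.107  0.055]
tin [0.411 0.114 0.022]
winder flange [0.561 0.022 0.035]
block [0.653 0.229 0.02 ]
(array([-42.75, -34.67,  -0.34]), np.float64(-21.7))
```

Emit:
drive_tool --pt "0 -40.9 -46.2 -0.4 -21.7" --pt "0 -40.9 -46.2 -0.4 -21.7" --pt "0 -40.9 -46.2 -0.4 -21.7" --pt "0 -40.9 -46.2 -0.4 -21.7" --pt "0 -40.9 -46.2 -0.4 -21.7" --pt "0 -40.9 -46.2 -0.4 -21.7" --pt "0 -40.9 -46.2 -0.4 -21.7" --pt "0 -40.9 -46.2 -0.4 -21.7" --pt "0 -40.9 -46.2 -0.4 -21.7" --pt "0 -40.9 -46.2 -0.4 -21.7" --pt "0 -40.9 -46.2 -0.4 -21.7" --pt "0 -40.9 -46.2 -0.4 -21.7" --squeeze 30

```text
clock: 1.6
ee_pos: [0.4398, 0.0002, 0.2305]
orientation: [-179.9, -0.1, 180.0]
wrist_force: [-0.5, 0.4, -0.5]
gripper_width: 0.0916
```

Run:
```python
from h import *
s,T=tool();print(s["clock"],s["ee_pos"],s["orientation"],s["qpos"],s["wrist_force"])
im,c=shot("wrist","w1"); 
np.savez("w1.npz",M=c[1])
print([ (n,proj(c,P).round(0)) for n,P in dict(L=[.439,-.004,.012],M=[.464,.214,.01],S=[.472,-.228,.008],tip=[.561,.022,.085]).items()])
```

```text
1.6 [4.39767278e-01 1.53808055e-04 2.30469929e-01] [-1.79937756e+02 -6.59074707e-02  1.79978537e+02] [-23.85737877   6.90300798  18.87660351 115.29998082  -2.55461274
  58.26172255  86.21776291] [-0.50081793  0.36129858 -0.45815231]
[('L', array([251., 164.])), ('M', array([426., 183.])), ('S', array([ 73., 190.])), ('tip', array([274., 286.]))]
```

View pics/w1.png

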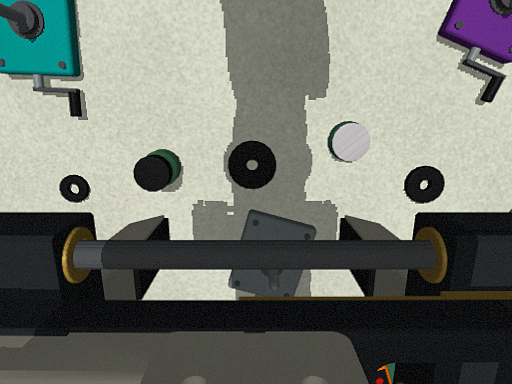

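Run:
```python
from h import *
im=cv2.imread("pics/w1.png"); p=env.camera_params("wrist"); c=(p,np.load("w1.npz")["M"])
g=im.max(2); m=(g<60).astype(np.uint8)
for n,(u,v),h,R in[("L",(252,164),.012,.03),("M",(424,184),.010,.024),("S",(74,188),.008,.018)]:
    w=38; u0,v0=u-w,v-w; sub=m[v0:v+min(w,210-v),u0:u+w]
    cs,_=cv2.findContours(sub,cv2.RETR_CCOMP,cv2.CHAIN_APPROX_NONE)
    cs=sorted(cs,key=cv2.contourArea)[::-1][:2]
    for k,z in zip(cs,(h/2,h)):
        pts=np.array([ray(c,q[0]+[u0,v0],z)[:2] for q in k])
        (cc,r)=cv2.minEnclosingCircle((pts*1000).astype(np.float32))
        A=np.c_[2*pts,np.ones(len(pts))];x=np.linalg.lstsq(A,(pts**2).sum(1),rcond=None)[0]
        print(n,len(k),"enc",np.round(cc,1),round(r,1),"fit",(x[:2]*1000).round(1),round(1000*np.sqrt(x[2]+x[0]**2+x[1]**2),1))
```

```text
L 137 enc [441.1  -2.6] 30.3 fit [441.1  -2.9] 29.4
L 34 enc [439.6  -2.9] 8.0 fit [439.6  -2.8] 7.3
M 108 enc [466.3 214.3] 25.2 fit [466.  214.2] 23.9
M 29 enc [465.2 211.8] 7.4 fit [464.9 211.1] 6.3
S 80 enc [ 470.3 -228.8] 19.1 fit [ 470.8 -228.6] 17.7
S 29 enc [ 470.4 -226.6] 7.7 fit [ 470.1 -226.3] 6.6
```

Emit:
drive_tool --pt "0 0 -0.3 6 0" --pt "0 0 -0.3 12 0" --pt "0 0 -0.3 18 0" --pt "0 0 -0.3 21.5 0" --pt "0 0 -0.3 22.65 0" --pt "0 0 -0.3 22.65 0" --pt "1 0 -0.3 22.65 0" --pt "1 0 -0.3 22.65 0" --pt "1 0 -0.3 22.65 0" --pt "1 0 -0.3 22.65 0" --pt "1 0 -0.3 22.65 0" --squeeze 30

```text
clock: 3.02
ee_pos: [0.4398, -0.0024, 0.0044]
orientation: [-180.0, -0.0, -179.9]
wrist_force: [-1.3, 0.5, 8.4]
gripper_width: 0.0587
```

Emit:
drive_tool --pt "1 0 0 -6 0" --pt "1 0 0 -12 0" --pt "1 0 0 -18 0" --pt "1 -6 0.7 -22.5 0" --pt "1 -12 1.4 -22.5 0" --pt "1 -18 2.1 -22.5 0" --pt "1 -24.5 2.5 -22.5 0" --pt "1 -24.5 2.5 -22.5 0" --pt "1 -24.5 2.5 -22.5 0" --squeeze 30

```text
clock: 4.15
ee_pos: [0.6845, 0.0228, 0.2283]
orientation: [-179.9, -0.1, -180.0]
wrist_force: [-0.2, 0.5, -0.7]
gripper_width: 0.0588
```

Run:
```python
from h import *
s,T=tool();print(s["clock"],s["ee_pos"],s["qd"].round(1),s["gripper_width"],s["wrist_force"])
im,c=shot("wrist","w2"); np.savez("w2.npz",M=c[1]); print(proj(c,[.561,.022,.085]),proj(c,[.561,.022,.035]))
```

```text
4.15 [0.68445921 0.02276205 0.22829423] [-0.2 -2.4  0.3  2.3  0.2 -0.1 -0.1] 0.0588349648364792 [-0.20616111  0.53535844 -0.71633037]
[253.15980495  42.11276953] [253.36775685  52.24287761]
```

View pics/w2.png

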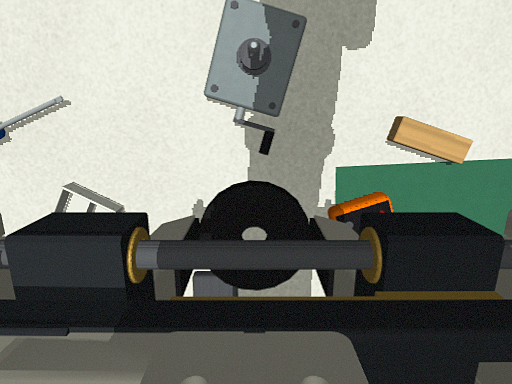

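Run:
```python
from h import *
im=cv2.imread("pics/w2.png")
a=cv2.resize(im[20:100,205:305],(500,400),interpolation=cv2.INTER_CUBIC)
b=cv2.resize(im[175:300,190:320],(416,400),interpolation=cv2.INTER_CUBIC)
cv2.imwrite("pics/c2.png",np.clip(np.hstack([a,b[:,:290]])*1.3,0,255))
```

```text
[ WARN:0@0.122] global loadsave.cpp:1063 imwrite_ Unsupported depth image for selected encoder is fallbacked to CV_8U.
```

View pics/c2.png

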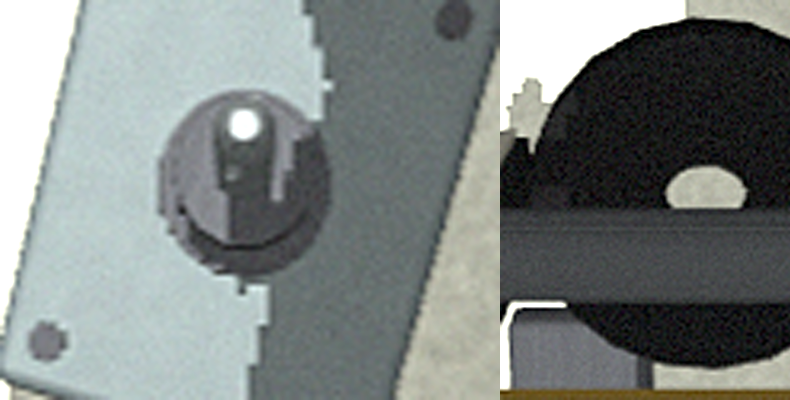

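Run:
```python
from h import *
p=env.camera_params("wrist"); c=(p,np.load("w2.npz")["M"])
print("tip",ray(c,(253.2,44.6),.085).round(4)); 
for z in(.027,.034): print("flange",ray(c,(253.8,55.6),z).round(4))
n=ray(c,(255,180.3),.224);f=ray(c,(255,289.4),.236); print("ring",n,f,(n+f)/2,f-n)
print("hole",ray(c,(254.7,233),.236))
print("base corners?")
```

```text
tip [0.5631 0.022  0.085 ]
flange [0.563  0.0224 0.027 ]
flange [0.5641 0.0224 0.034 ]
ring [0.65593241 0.02346045 0.224     ] [0.71331759 0.02345421 0.236     ] [0.684625   0.02345733 0.23      ] [ 5.73851789e-02 -6.24047426e-06  1.20000000e-02]
hole [0.68088489 0.02329473 0.236     ]
base corners?
```

Emit:
drive_tool --pt "1 6 -0.05 2 0" --pt "1 12.1 -0.1 6 0" --pt "1 12.15 -0.1 11 0" --pt "1 12.15 -0.1 13 0" --pt "1 12.15 -0.1 13 0" --pt "1 12.15 -0.1 13 0" --squeeze 30

```text
clock: 4.95
ee_pos: [0.5625, 0.0213, 0.1007]
orientation: [-180.0, 0.0, -180.0]
wrist_force: [-0.6, -0.9, -0.1]
gripper_width: 0.0589
```

Run:
```python
from h import *
s,T=tool();print(s["clock"],s["ee_pos"],s["wrist_force"])
im,c=shot("wrist"); im2,c2=shot("side")
u=proj(c2,[.563,.022,.085]).round().astype(int);print(u)
b=im2[u[1]-40:u[1]+40,u[0]-50:u[0]+50]
cv2.imwrite("pics/c3.png",np.hstack([cv2.resize(im[130:310,130:380],(500,360)),cv2.resize(b,(300,240)).repeat(1,0) if 0 else cv2.copyMakeBorder(cv2.resize(b,(300,240)),0,120,0,0,cv2.BORDER_CONSTANT)])[...,::-1])
```

```text
4.95 [0.56254087 0.02132261 0.10065207] [-0.57898028 -0.85473415 -0.09850703]
[226 169]
```

View pics/c3.png

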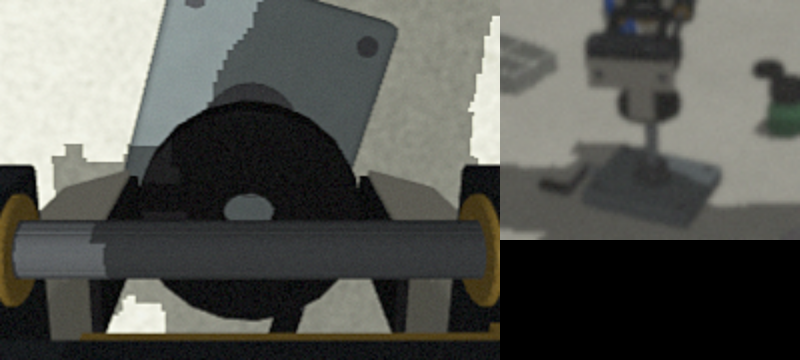

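Emit:
drive_tool --pt "1 -0.05 0.05 0.5 0" --pt "1 -0.05 0.05 1.0 0" --pt "1 -0.05 0.05 1.3 0" --pt "1 -0.05 0.05 1.6 0" --pt "1 -0.05 0.05 1.9 0" --pt "1 -0.05 0.05 1.9 0" --squeeze 30

```text
clock: 5.8
ee_pos: [0.5632, 0.0219, 0.0813]
orientation: [-180.0, -0.0, -180.0]
wrist_force: [-0.5, -0.3, -1.1]
gripper_width: 0.0592
```

Emit:
drive_tool --pt "1 0 0 0.15 0" --pt "1 0 0 0.3 0" --pt "1 0 0 0.45 0" --pt "1 0 0 0.6 0" --pt "1 0 0 0.6 0" --squeeze 40

```text
clock: 6.42
ee_pos: [0.5626, 0.022, 0.0748]
orientation: [-180.0, -0.1, -180.0]
wrist_force: [-2.0, 1.0, -0.9]
gripper_width: 0.0587
```

Emit:
drive_tool --pt "1 0 0 0.2 0" --pt "1 0 0 0.4 0" --pt "1 0 0 0.7 0" --pt "1 0 0 1.2 0" --pt "1 0 0 1.8 0" --pt "1 0 0 2.4 0" --pt "1 0 0 2.7 0" --pt "1 0 0 2.7 0" --squeeze 40

```text
clock: 7.42
ee_pos: [0.5627, 0.0219, 0.0476]
orientation: [-180.0, -0.1, -180.0]
wrist_force: [0.3, -0.1, -1.0]
gripper_width: 0.0588
```

Run:
```python
from h import *
s,T=tool();print(s["clock"],s["ee_pos"],s["wrist_force"],s["gripper_width"])
im2,c2=shot("side")
np.save("side3.npy",im2)
u=proj(c2,[.563,.022,.06]).round().astype(int)
cv2.imwrite("pics/c4.png",cv2.resize(im2[u[1]-45:u[1]+35,u[0]-50:u[0]+50],(600,480),interpolation=cv2.INTER_CUBIC)[...,::-1])
```

```text
7.425 [0.56266729 0.02187105 0.04764807] [ 0.28931973 -0.14441805 -1.00806593] 0.05876190106684945
```

View pics/c4.png

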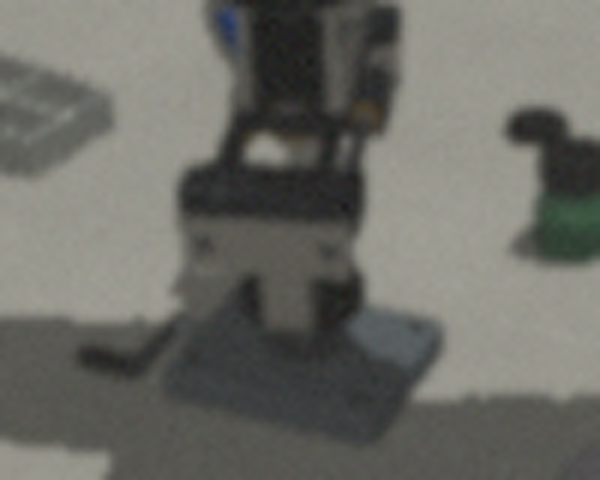

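Emit:
drive_tool --pt "1 0 0 0.3 0" --pt "1 0 0 0.45 0" --pt "1 0 0 0.5 0" --pt "1 0 0 0.5 0" --squeeze 20

```text
clock: 7.98
ee_pos: [0.5628, 0.0219, 0.0429]
orientation: [-180.0, -0.1, -180.0]
wrist_force: [-0.6, -0.5, 0.4]
gripper_width: 0.0595
```

Emit:
drive_tool --pt "1 0 0 0.05 0" --pt "1 0 0 0.1 0" --pt "1 0 0 0.1 0"

```text
clock: 8.35
ee_pos: [0.5629, 0.0219, 0.042]
orientation: [-180.0, -0.0, -180.0]
wrist_force: [-0.5, 0.7, 2.1]
gripper_width: 0.0592
```

Emit:
drive_tool --pt "1 0 0 0.05 0" --pt "1 0 0 0.1 0" --pt "1 0 0 0.1 0"

```text
clock: 8.72
ee_pos: [0.563, 0.0219, 0.0419]
orientation: [-180.0, -0.0, -180.0]
wrist_force: [-3.8, 0.4, 12.5]
gripper_width: 0.0598
```

Emit:
drive_tool --pt "1 0 0 0.09 0" --pt "1 0 0 0.09 0" --pt "1 0 0 0.09 0" --pt "1 0 0 0.09 0" --pt "1 0 0 0.09 0" --pt "1 0 0 0.09 0" --pt "1 0 0 0.09 0" --pt "1 0 0 0.09 0"

```text
clock: 9.72
ee_pos: [0.563, 0.0219, 0.0418]
orientation: [180.0, -0.0, -180.0]
wrist_force: [-3.4, -0.9, 12.6]
gripper_width: 0.0597
```

Emit:
drive_tool --pt "1 0 0 0 0" --pt "0 0 0 0 0" --pt "0 0 0 0 0" --pt "0 0 0 0 0" --pt "0 0 0 -2 0" --pt "0 0 0 -7 0" --pt "0 0 0 -12 0" --pt "0 3 5 -12 0" --pt "0 6 10 -12 0" --pt "0 9 14 -12 0" --pt "0 9.75 18.9 -12 0" --pt "0 9.75 18.9 -12 0" --squeeze 20

```text
clock: 11.22
ee_pos: [0.4642, 0.2154, 0.1618]
orientation: [179.9, -0.0, -179.6]
wrist_force: [0.0, -1.1, 0.1]
gripper_width: 0.0917
```

Run:
```python
from h import *
s,T=tool();print(s["clock"],s["ee_pos"],s["orientation"],s["gripper_width"])
im2,c2=shot("side"); im3,c3=shot("wrist")
u=proj(c2,[.563,.022,.05]).round().astype(int)
cv2.imwrite("pics/c5.png",np.hstack([cv2.resize(im2[u[1]-35:u[1]+35,u[0]-45:u[0]+45],(360,280),interpolation=cv2.INTER_CUBIC),cv2.resize(im3,(374,280))])[...,::-1])
print(shift([.4655,.213,.005],180))
```

```text
11.225 [0.46415759 0.21537805 0.16184466] [ 1.79889646e+02 -1.32527180e-02 -1.79595118e+02] 0.09167597852181122
(array([-0.02,  0.21, 15.68]), np.float64(0.1))
```

View pics/c5.png

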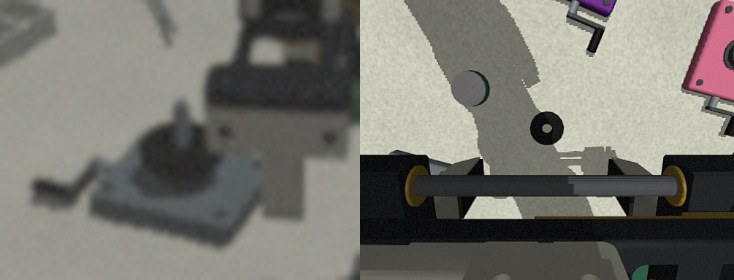

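Emit:
drive_tool --pt "0 0 0.2 6 0" --pt "0 0 0.2 12 0" --pt "0 0 0.2 15 0" --pt "0 0 0.2 15.75 0" --pt "0 0 0.2 15.75 0" --pt "1 0 0.2 15.75 0" --pt "1 0 0.2 15.75 0" --pt "1 0 0.2 15.75 0" --pt "1 0 0.2 15.75 0" --pt "1 0 0.2 15.75 0" --pt "1 0 0.2 15.75 0" --squeeze 30

```text
clock: 12.7
ee_pos: [0.4654, 0.2131, 0.0044]
orientation: [-180.0, -0.0, -179.9]
wrist_force: [-1.2, 1.1, 3.6]
gripper_width: 0.0469
```

Run:
```python
from h import *
s,T=tool();print(s["clock"],s["ee_pos"],s["orientation"],s["wrist_force"],s["gripper_width"])
print(shift([.5629,.0219,.16],180))
```

```text
12.7 [0.46536013 0.21305878 0.00441562] [-1.79999498e+02 -4.72767274e-04 -1.79914678e+02] [-1.22003596  1.06439749  3.56321391] 0.04693410991641626
(array([ -9.73, -19.13, -15.56]), np.float64(0.1))
```

Emit:
drive_tool --pt "1 0 0 -5 0" --pt "1 0 0 -11 0" --pt "1 -2 -3.5 -15 0" --pt "1 -5 -8.5 -15.5 0" --pt "1 -7.5 -13.5 -15.5 0" --pt "1 -9.7 -18 -15.5 0" --pt "1 -9.75 -19.1 -15.5 0" --pt "1 -9.75 -19.1 -14 0" --pt "1 -9.75 -19.1 -11 0" --pt "1 -9.75 -19.1 -9.8 0" --pt "1 -9.75 -19.1 -9.8 0" --pt "1 -9.75 -19.1 -9.8 0" --squeeze 30

```text
clock: 14.2
ee_pos: [0.5636, 0.0228, 0.103]
orientation: [180.0, 0.0, -179.9]
wrist_force: [0.9, 0.2, -0.3]
gripper_width: 0.0465
```

Run:
```python
from h import *
im,c=shot("wrist","w6")
s,T=tool();print(s["clock"],s["ee_pos"],s["orientation"],s["wrist_force"],s["gripper_width"])
print(shift([.563,.0219,.08],180))
cv2.imwrite("pics/c6.png",cv2.resize(im[130:310,130:380],(500,360))[...,::-1])
```

```text
14.25 [0.56369931 0.02258932 0.10321962] [ 1.79985244e+02  7.35612363e-02 -1.79889187e+02] [ 0.2124182  -0.25300928 -0.64336946] 0.04655634614846615
(array([ 0.07, -0.07,  2.32]), np.float64(0.1))
```

View pics/c6.png

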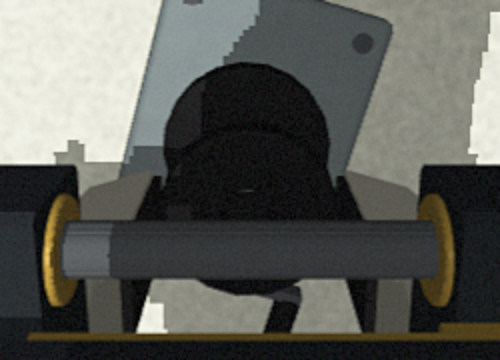

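Run:
```python
from h import *
p=env.camera_params("wrist"); s,T=tool(); c=(p,T@p["hand_eye"]); z=s["ee_pos"][2]
n=ray(c,(253,130+127/2),z-.0044); f=ray(c,(253,130+294/2),z+.0056); print(s["ee_pos"],(n+f)/2,f[0]-n[0])
```

```text
[0.56369931 0.02258932 0.10321962] [0.56440657 0.02220824 0.10381962] 0.04395240027929759
```

Emit:
drive_tool --pt "1 0.07 -0.07 0.5 0" --pt "1 0.07 -0.07 0.9 0" --pt "1 0.07 -0.07 0.9 0"

```text
clock: 14.62
ee_pos: [0.5628, 0.0218, 0.0939]
orientation: [180.0, 0.0, -179.9]
wrist_force: [0.6, 0.2, -0.6]
gripper_width: 0.0467
```

Emit:
drive_tool --pt "1 0 0 0.4 0" --pt "1 0 0 0.8 0" --pt "1 0 0 1.1 0" --pt "1 0 0 1.3 0" --pt "1 0 0 1.3 0"

```text
clock: 15.25
ee_pos: [0.5627, 0.0219, 0.0807]
orientation: [180.0, 0.0, -179.9]
wrist_force: [-0.7, -0.2, 0.7]
gripper_width: 0.0465
```

Emit:
drive_tool --pt "1 0 0 0.1 0" --pt "1 0 0 0.2 0" --pt "1 0 0 0.3 0" --pt "1 0 0 0.4 0" --pt "1 0 0 0.4 0"

```text
clock: 15.88
ee_pos: [0.5629, 0.0219, 0.0769]
orientation: [180.0, 0.1, -179.9]
wrist_force: [-0.1, -0.0, 2.0]
gripper_width: 0.0467
```

Emit:
drive_tool --pt "1 0 0 0.1 0" --pt "1 0 0 0.2 0" --pt "1 0 0 0.3 0" --pt "1 0 0 0.5 0" --pt "1 0 0 0.7 0" --pt "1 0 0 1.0 0" --pt "1 0 0 1.0 0"

```text
clock: 16.75
ee_pos: [0.5626, 0.0219, 0.0663]
orientation: [180.0, 0.0, -179.9]
wrist_force: [-1.4, 0.6, -2.5]
gripper_width: 0.0467
```

Emit:
drive_tool --pt "1 0 0 0.3 0" --pt "1 0 0 0.6 0" --pt "1 0 0 0.9 0" --pt "1 0 0 1.05 0" --pt "1 0 0 1.05 0" --pt "1 0 0 1.05 0" --squeeze 20

```text
clock: 17.5
ee_pos: [0.5626, 0.0218, 0.0558]
orientation: [180.0, 0.0, -179.9]
wrist_force: [-1.2, -0.0, -0.4]
gripper_width: 0.047
```

Emit:
drive_tool --pt "1 0 0 0.05 0" --pt "1 0 0 0.1 0" --pt "1 0 0 0.1 0"

```text
clock: 17.88
ee_pos: [0.5626, 0.0219, 0.0548]
orientation: [180.0, 0.0, -179.9]
wrist_force: [0.2, 0.8, -0.2]
gripper_width: 0.0473
```

Emit:
drive_tool --pt "1 0 0 0.05 0" --pt "1 0 0 0.09 0" --pt "1 0 0 0.09 0"

```text
clock: 18.25
ee_pos: [0.5626, 0.0219, 0.0539]
orientation: [180.0, 0.0, -179.9]
wrist_force: [-0.7, 0.2, -0.1]
gripper_width: 0.0472
```

Emit:
drive_tool --pt "1 0 0 0.05 0" --pt "1 0 0 0.09 0" --pt "1 0 0 0.09 0"

```text
clock: 18.62
ee_pos: [0.5628, 0.0219, 0.0538]
orientation: [180.0, 0.0, -179.9]
wrist_force: [-3.2, 0.2, 9.7]
gripper_width: 0.0472
```

Landed where expected (12 mm higher than the large ring's contact). Hold.

Emit:
drive_tool --pt "1 0 0 0.09 0" --pt "1 0 0 0.09 0" --pt "1 0 0 0.09 0" --pt "1 0 0 0.09 0" --pt "1 0 0 0.09 0" --pt "1 0 0 0.09 0" --pt "1 0 0 0.09 0" --pt "1 0 0 0.09 0" --pt "1 0 0 0.09 0"

```text
clock: 19.75
ee_pos: [0.5628, 0.0219, 0.0537]
orientation: [179.9, 0.1, -179.9]
wrist_force: [-3.8, 0.2, 11.4]
gripper_width: 0.0469
```

Emit:
drive_tool --pt "1 0 0 0 0" --pt "0 0 0 0 0" --pt "0 0 0 0 0" --pt "0 0 0 0 0" --pt "0 0 0 -2 0" --pt "0 0 0 -6 0" --pt "0 0 0 -11 0" --pt "0 2 -5 -11.6 0" --pt "0 4 -10 -11.6 0" --pt "0 6 -15 -11.6 0" --pt "0 8 -20 -11.6 0" --pt "0 9.25 -24.9 -11.6 0" --squeeze 20

```text
clock: 21.25
ee_pos: [0.4695, -0.2289, 0.1695]
orientation: [179.9, 0.1, -179.9]
wrist_force: [0.1, -0.6, 0.2]
gripper_width: 0.0916
```

Emit:
drive_tool --pt "0 0 0 0 0" --pt "0 0 0 0 0"

```text
clock: 21.5
ee_pos: [0.4696, -0.2285, 0.1694]
orientation: [179.9, 0.1, -179.9]
wrist_force: [-0.1, 0.4, 0.4]
gripper_width: 0.0918
```

Run:
```python
from h import *
s,T=tool();print(s["clock"],s["ee_pos"],s["orientation"],s["gripper_width"])
print(shift([.4704,-.2275,.0044],180))
im,c=shot("wrist"); im2,c2=shot("side")
u=proj(c2,[.563,.022,.06]).round().astype(int)
cv2.imwrite("pics/c7.png",np.hstack([cv2.resize(im2[u[1]-35:u[1]+35,u[0]-45:u[0]+45],(360,280),interpolation=cv2.INTER_CUBIC),cv2.resize(im,(374,280))])[...,::-1])
m=(im.max(2)<60).astype(np.uint8)[:205]
for k in cv2.findContours(m,cv2.RETR_CCOMP,cv2.CHAIN_APPROX_NONE)[0]:
    if 25<len(k)<260:
        pts=np.array([ray(c,q[0],.004)[:2]*1000 for q in k],np.float32); cc,r=cv2.minEnclosingCircle(pts); print(np.round(cc,1),round(r,1))
```

```text
21.5 [ 0.46958486 -0.22849403  0.16940702] [ 1.79910511e+02  6.17473292e-02 -1.79942644e+02] 0.09178969824124089
(array([-0.06,  0.07, 16.5 ]), np.float64(0.1))
[504.    1.8] 11.0
[ 471.3 -229.3] 17.7
[ 471.3 -229.2] 8.4
[ 445.8 -100.8] 33.0
[ 366.  -228.6] 28.6
[ 333.5 -223.4] 19.9
[ 330.9 -271.6] 20.8
```

View pics/c7.png

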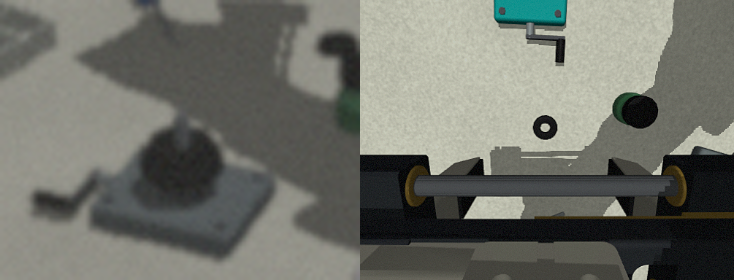

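Emit:
drive_tool --pt "0 -0.15 -0.05 6 0" --pt "0 -0.15 -0.05 12 0" --pt "0 -0.15 -0.05 15.5 0" --pt "0 -0.15 -0.05 16.55 0" --pt "0 -0.15 -0.05 16.55 0" --pt "1 -0.15 -0.05 16.55 0" --pt "1 -0.15 -0.05 16.55 0" --pt "1 -0.15 -0.05 16.55 0" --pt "1 -0.15 -0.05 16.55 0" --pt "1 -0.15 -0.05 16.55 0" --pt "1 -0.15 -0.05 16.55 0" --squeeze 30

```text
clock: 22.98
ee_pos: [0.4717, -0.2275, 0.0038]
orientation: [179.9, 0.1, -179.8]
wrist_force: [-0.3, -0.4, -0.2]
gripper_width: 0.0367
```

Run:
```python
from h import *
s,T=tool();print(s["clock"],s["ee_pos"],s["wrist_force"],s["gripper_width"])
print(shift([.5629,.0219,.105],180))
```

```text
22.975 [ 0.47170196 -0.22754956  0.00380817] [-0.2614332  -0.44491634 -0.22221671] 0.03666689679458671
(array([ -9.22,  24.93, -10.07]), np.float64(0.2))
```

Emit:
drive_tool --pt "1 0 0 0 0" --pt "1 0 0 -5 0" --pt "1 0 0 -11 0" --pt "1 -2 5 -15 0" --pt "1 -4 10 -15.5 0" --pt "1 -6 15 -15.5 0" --pt "1 -8 20 -15.5 0" --pt "1 -9.2 24.9 -15.5 0" --pt "1 -9.2 24.9 -15.5 0" --pt "1 -9.2 24.9 -12 0" --pt "1 -9.2 24.9 -10 0" --pt "1 -9.2 24.9 -10 0"

```text
clock: 24.48
ee_pos: [0.5613, 0.0205, 0.1031]
orientation: [179.9, -0.1, -179.9]
wrist_force: [0.2, -0.7, 1.4]
gripper_width: 0.0339
```

Emit:
drive_tool --pt "1 0 0 0 0" --pt "1 0 0 0 0"

```text
clock: 24.72
ee_pos: [0.5618, 0.0201, 0.104]
orientation: [179.9, -0.1, -179.9]
wrist_force: [-0.1, 0.4, -0.5]
gripper_width: 0.0336
```

Run:
```python
from h import *
s,T=tool();print(s["clock"],s["ee_pos"],s["orientation"],s["wrist_force"],s["gripper_width"])
print(shift([.5629,.0219,.094],180))
im,c=shot("wrist")
cv2.imwrite("pics/c8.png",cv2.resize(im[130:310,130:380],(750,540),interpolation=cv2.INTER_CUBIC)[...,::-1])
```

```text
24.725 [0.56180319 0.02011628 0.10398122] [ 1.79942787e+02 -5.75524825e-02 -1.79896811e+02] [-0.11284592  0.41902795 -0.45788554] 0.033569575195899155
(array([-0.11,  0.18,  1.  ]), np.float64(0.1))
```

View pics/c8.png

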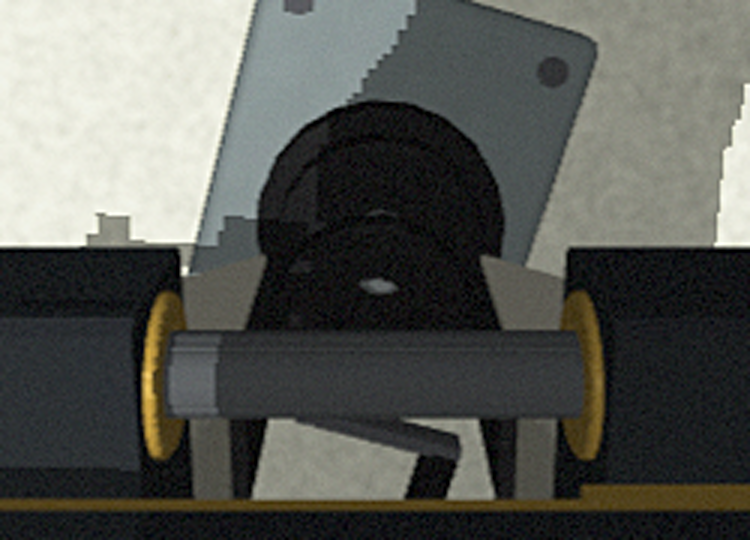

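Run:
```python
from h import *
p=env.camera_params("wrist"); s,T=tool(); c=(p,T@p["hand_eye"]); x,y,z=s["ee_pos"]; print(s["ee_pos"])
f=lambda P:((proj(c,P)-[130,130])*3).round()
print("tip",f([.563,.022,.085]),"midring top bore",f([.563,.022,.0598]),"mid near bore edge", f([.556,.022,.0598]))
for b in(0,.002,.004):
  for dx in(-.004,0,.004): print(b,dx,"near",f([x+dx-.018,y,z-b]),"far",f([x+dx+.018,y,z-b+.008]),"bore",f([x+dx,y,z-b+.008]),f([x+dx-.007,y,z-b+.008]))
```

```text
[0.56180704 0.02031739 0.10393796]
tip [380. 280.] midring top bore [379. 241.] mid near bore edge [379. 211.]
0 -0.004 near [371. 193.] far [371. 404.] bore [371. 307.] [371. 269.]
0 0 near [371. 215.] far [371. 424.] bore [371. 329.] [371. 291.]
0 0.004 near [371. 237.] far [371. 445.] bore [371. 351.] [371. 313.]
0.002 -0.004 near [371. 190.] far [371. 398.] bore [371. 303.] [371. 265.]
0.002 0 near [371. 212.] far [371. 419.] bore [371. 325.] [371. 287.]
0.002 0.004 near [371. 233.] far [371. 439.] bore [371. 346.] [371. 308.]
0.004 -0.004 near [371. 187.] far [371. 393.] bore [371. 299.] [371. 261.]
0.004 0 near [371. 209.] far [371. 413.] bore [371. 320.] [371. 282.]
0.004 0.004 near [371. 230.] far [371. 433.] bore [371. 341.] [371. 304.]
```

Emit:
drive_tool --pt "1 -0.1 0.18 0.3 0" --pt "1 -0.1 0.18 0.7 0" --pt "1 -0.1 0.18 1.0 0" --pt "1 -0.1 0.18 1.0 0"

```text
clock: 25.28
ee_pos: [0.5625, 0.0221, 0.0936]
orientation: [179.9, -0.1, -179.9]
wrist_force: [-0.7, -0.5, -1.0]
gripper_width: 0.0337
```

Emit:
drive_tool --pt "1 0 0 0.3 0" --pt "1 0 0 0.6 0" --pt "1 0 0 0.9 0" --pt "1 0 0 1.2 0" --pt "1 0 0 1.2 0"

```text
clock: 25.9
ee_pos: [0.5623, 0.022, 0.0813]
orientation: [180.0, -0.1, -179.9]
wrist_force: [-0.1, 0.1, -0.2]
gripper_width: 0.0334
```

Emit:
drive_tool --pt "1 0 0 0.1 0" --pt "1 0 0 0.2 0" --pt "1 0 0 0.3 0" --pt "1 0 0 0.4 0" --pt "1 0 0 0.4 0"

```text
clock: 26.52
ee_pos: [0.5626, 0.0221, 0.0774]
orientation: [179.9, -0.1, -179.9]
wrist_force: [0.1, -0.5, 0.0]
gripper_width: 0.0341
```

Emit:
drive_tool --pt "1 0 0 0.1 0" --pt "1 0 0 0.2 0" --pt "1 0 0 0.2 0"

```text
clock: 26.9
ee_pos: [0.5626, 0.0221, 0.0752]
orientation: [180.0, -0.1, -179.9]
wrist_force: [1.5, -0.0, -1.6]
gripper_width: 0.0336
```

Emit:
drive_tool --pt "1 0 0 0.1 0" --pt "1 0 0 0.2 0" --pt "1 0 0 0.2 0"

```text
clock: 27.28
ee_pos: [0.5626, 0.0221, 0.073]
orientation: [180.0, -0.1, -179.9]
wrist_force: [2.4, 0.1, -2.5]
gripper_width: 0.0333
```

Emit:
drive_tool --pt "1 0 0 0.1 0" --pt "1 0 0 0.2 0" --pt "1 0 0 0.2 0"

```text
clock: 27.65
ee_pos: [0.5625, 0.0221, 0.0707]
orientation: [180.0, -0.1, -179.9]
wrist_force: [2.0, 0.1, -2.3]
gripper_width: 0.0338
```

Emit:
drive_tool --pt "1 0 0 0.15 0" --pt "1 0 0 0.3 0" --pt "1 0 0 0.4 0" --pt "1 0 0 0.4 0" --squeeze 20

```text
clock: 28.15
ee_pos: [0.5621, 0.0221, 0.0664]
orientation: [180.0, -0.2, -179.9]
wrist_force: [0.1, 0.3, -1.2]
gripper_width: 0.0342
```

Emit:
drive_tool --pt "1 0 0 0.05 0" --pt "1 0 0 0.1 0" --pt "1 0 0 0.1 0"

```text
clock: 28.52
ee_pos: [0.5619, 0.0222, 0.0653]
orientation: [180.0, -0.2, -179.9]
wrist_force: [0.2, 0.5, 0.4]
gripper_width: 0.0341
```

Emit:
drive_tool --pt "1 0 0 0.05 0" --pt "1 0 0 0.09 0" --pt "1 0 0 0.09 0"

```text
clock: 28.9
ee_pos: [0.5619, 0.0222, 0.0644]
orientation: [180.0, -0.2, -179.9]
wrist_force: [-0.3, 0.2, -0.2]
gripper_width: 0.034
```

Emit:
drive_tool --pt "1 -0.05 0 0.05 0" --pt "1 -0.05 0 0.09 0" --pt "1 -0.05 0 0.09 0"

```text
clock: 29.28
ee_pos: [0.5622, 0.0221, 0.0634]
orientation: [180.0, -0.2, -179.9]
wrist_force: [-0.3, -0.2, 0.0]
gripper_width: 0.0338
```

Emit:
drive_tool --pt "1 0 0 0.04 0" --pt "1 0 0 0.08 0" --pt "1 0 0 0.08 0"

```text
clock: 29.65
ee_pos: [0.5624, 0.0222, 0.0632]
orientation: [179.9, -0.2, -179.9]
wrist_force: [-2.6, 0.3, 8.3]
gripper_width: 0.0339
```

Contact at the expected height. Hold.

Emit:
drive_tool --pt "1 0 0 0.09 0" --pt "1 0 0 0.09 0" --pt "1 0 0 0.09 0" --pt "1 0 0 0.09 0" --pt "1 0 0 0.09 0" --pt "1 0 0 0.09 0" --pt "1 0 0 0.09 0" --pt "1 0 0 0.09 0" --pt "1 0 0 0.09 0"

```text
clock: 30.78
ee_pos: [0.5624, 0.0221, 0.0632]
orientation: [179.9, -0.1, -179.9]
wrist_force: [-3.5, -0.6, 11.2]
gripper_width: 0.0337
```

Emit:
drive_tool --pt "1 0 0 0.09 0" --pt "1 0 0 0.09 0" --pt "1 0 0 0.09 0" --pt "1 0 0 0.09 0"

```text
clock: 31.28
ee_pos: [0.5625, 0.0221, 0.0632]
orientation: [179.9, -0.1, -179.9]
wrist_force: [-3.8, 0.3, 12.1]
gripper_width: 0.0339
```

Emit:
drive_tool --pt "1 0 0 0 0" --pt "0 0 0 0 0" --pt "0 0 0 0 0" --pt "0 0 0 0 0" --pt "0 0 0 0 0" --pt "0 0 0 -2 0" --pt "0 0 0 -6 0" --pt "0 0 0 -11 0" --pt "0 -6 0 -16 0" --pt "0 -12 0 -16.5 0" --pt "0 -12 0 -16.5 0" --pt "0 -12 0 -16.5 0"

```text
clock: 32.78
ee_pos: [0.6827, 0.0218, 0.227]
orientation: [179.9, -0.2, -179.9]
wrist_force: [-0.0, -0.2, 0.1]
gripper_width: 0.0918
```

Run:
```python
from h import *
im,c=shot("wrist"); im2,c2=shot("side")
s,T=tool();print(s["clock"],s["ee_pos"],s["wrist_force"],s["gripper_width"])
u=proj(c2,[.563,.022,.06]).round().astype(int);v=proj(c,[.563,.022,.06]).round().astype(int)
r=lambda i,u:cv2.resize(i[max(u[1]-40,0):,:][:80,u[0]-45:u[0]+45],(390,346),interpolation=cv2.INTER_CUBIC)
cv2.imwrite("pics/c9.png",np.clip(np.hstack([r(im2,u),r(im,v)])[...,::-1]*1.6,0,255).astype(np.uint8))
```

```text
32.875 [0.68150085 0.02183221 0.22718205] [0.19371644 0.56417372 0.59482761] 0.09199585550484868
```

View pics/c9.png

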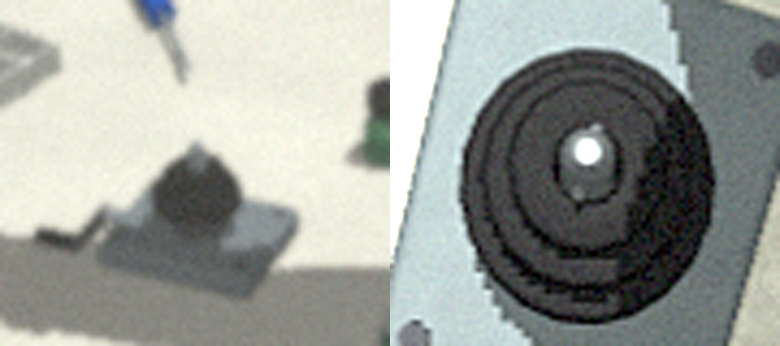

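All three rings sit stacked and concentric on the arbor, and the arm is clear, so I'm handing in.

```bash
python3 -c "
from station import env
print(env.hand_in())"
```

```text
the job is handed in; nothing more can be done
None
```

I threaded the large, middle and small rings onto the grey winder's arbor in that order and handed the job in at about 33 s on the clock. No verdict came back.

- **Bedding:** I held each ring down for about 1 s or more, at wrist readings of about 12.5 N (large), 11.4 N (middle) and 11–12 N (small). I saw no reading above 12.6 N, but force was only read at the end of each move.
- **Heights:** The rings landed at tool heights of 41.8, 53.7 and 63.2 mm. The gaps of 11.9 and 9.5 mm agree with the thickness of the ring beneath (12 and 10 mm), allowing for a grip about 0.6 mm lower on the small one. This puts the flange top at roughly 37.4 mm.
- **Last pictures:** The wrist view shows three concentric rings around the arbor tip, and the side view shows the stack on the winder. The gripper was open, about 15 cm above and 12 cm to the side. I never meant to touch the tin, jar or block, but I did not re-measure their positions at the end.
- **What disagreed:**
  - The gripper read 33.6 mm on the 36 mm small ring. The wrist picture showed the ring centred and it landed at the expected height, so I carried on.
  - The catch's 4–8 N push never showed clearly. Passing it gave only small readings of about ±2.5 N, which I took as the peak falling between readings.

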